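Block an uncut lens for edging with the mini block

TASK

Block the customer's uncut lens on the blocking stand, using the mini block (the one with the narrow foot). Work in this order: lay the lens from the job tray flat on the stand's seat between the four pins, set the guide cap with the narrow bore over it so that it stands level on the stand's base, lower the mini block upright through the cap's bore until its foot rests on the lens, and finally put the press weight over the block's stem so that it bears on the block. Let each part go before fetching the next, and leave the wide block and the wide-bore cap where they stand.

Things in the scene. Friction and masses are not known exactly. Their poses are not given: they have to be found in the camera images.
- stand_seat (a point): Fixed blocking stand: grey base 104 mm across, 10 mm high; rubber seat ring 45 mm across; 4 pins, 8 mm thick, tapered tops 38 mm above the bench, 36.3 mm from the axis at 45, 135, 225, 315 deg from x. Point: centre of the seat's top, 28 mm above the bench, z up. Fingers (up to 40 mm wide) pass between the pins along x or y. The lens fits inside the pins, the cap's skirt outside them (1.3 mm play).
- job_tray: Fixed yellow open tray, 151 mm along x, 190 mm along y, walls 30 mm high, 3 mm thick, floor 2 mm. Origin: centre of its underside. The lens lies in its -x half, a folded gold spectacle frame (x = 24 to 64 mm, along y) in its +x half. Fingers that take the lens by its rim fit along the tray's y axis.
- lens_mid (a point): The uncut lens: a clear round disc, 62 mm across, 6 mm thick, lying flat on the job tray's floor; held by its rim. Point: its centre, half-way up (3 mm above its underside); z is its axis, up.
- cap_mini_mid (a point): Narrow-bore guide cap: upright aluminium lantern, 91 mm across, 44 mm high; open skirt below, 83 mm inside; top plate's upper face 34 mm above its foot; on it a hub 46 mm across, 10 mm high, to hold it by. Bore through hub and plate 22 mm, 3 mm chamfer at the mouth. Point: on its axis, half-way up (22 mm above its foot), z up. Fits the stand at any turn about z; its foot rests on the base.
- cap_full_mid (a point): Guide cap with the wide bore: like the other cap in all but the bore, which is 32 mm wide. Point: half-way up (22 mm above its foot). To be left where it is. Fixed equipment near it all: a lens edger on a white box, 0.48 m high in all, stands where x > 0.48 m and -0.12 < y < 0.18 m, and a tall draped machine where y < -0.2 m: go round in front of them.
- block_mini_mid (a point): Mini lens block, black, upright: round foot 20 mm across, 7 mm high; above it a stem of 12 mm diameter; 40 mm high in all. Point: on its axis, half-way up (20 mm above its underside), z up. When its foot is on the lens inside the cap, the top 20 mm of its stem stand out of the hub: hold it by these only.
- block_full_mid (a point): Wide lens block: the same black block with a foot 30 mm across. Point half-way up (20 mm above its underside). To be left where it is.
- weight_mid (a point): Press weight: plain steel cylinder, 50 mm across, 40 mm high, about 0.35 kg, upright. Socket in its underside 14.4 mm wide, 14 mm deep, 3 mm chamfer, goes over the block's stem; it bears on the stem's top and stays 6 mm clear of the cap's hub. Point: on its axis, half-way up (20 mm above its underside), z up.
There are look-alikes about, which are no part of the job. Of the things that look like the part that bears lens_mid, the larger one is meant.

How it is judged:
By the outcome, as a careful person would: the job done as asked, in the order asked, and still so for the second after the job is handed in, with the robot touching nothing.
It also fails if it takes over 117 s, if anything falls off the work surface, if the arm or the gripper's body presses on something with over 40 N, if the wrist force passes 120 N, or if a joint passes its speed limit or range.

ROBOT

A 6-joint arm with a two-finger parallel gripper is mounted at the origin on a cart in front of the work surface, level with it; the furniture and walls round the work are solid. World frame = base frame: x ahead of the robot, y to its left, z up, the work surface at z = 0. Lengths are in m, angles in degrees, forces in N, time in s.
With the tool pointing down it reaches from about 0.35 to 0.975 m from the base axis. Payload 7.1 kg.
Tool frame: the origin (TCP) lies midway between the tips of the shut fingers; the grasp point (between the pads) lies 19 mm behind it (pinch_z is the z of the grasp point in the tool frame, in m); z points along the fingers, y is the direction in which the jaws open and shut (so a half turn about z gives the same grasp; the last joint's range is limited). The gripper opens to 88 mm and grips with 3 to 60 N. Pads are 20 mm wide; open, the fingers measure 115 mm over their backs; the gripper's body (75 mm by 178 mm) begins 61 mm behind the grasp point.
Start: joints at [-67.151, 24.242, 93.386, -0, 62.372, -1.089], TCP at [0.254, -0.571, 0.223] pointing down, gripper open.
Joint ranges: [-172.04, 172.04], [-51.8, 120.97], [4.93, 147.93], [-75.15, 255.16], [6.16, 154.13], [-145.62, 145.62]. Speed limits (degrees/s): [136.94, 136.94, 172.46, 180, 180, 180].

INTERFACE

Orientations are given as a 3x3 rotation matrix whose columns are the frame's x, y, z axes.
In Python, from cell import sense, get_image, job_done, pinch_z gives the robot as it stands. The module is installed in compiled form; this text tells all that it offers.
- The arm moves only by the tool send_rows, never from a script. Its argument "commands" is a list of rows, each a list of 3 entries, a list of its own where there are three numbers: the shift along the tool's x, y, z in m, then the turn about the tool's z in degrees, then the closure, from 0 (fully open) to 1 (shut). A call has 1 to 20 rows; each row shifts and turns the commanded pose from where the row before left it, along the tool's axes as they then stand; what a row does not reach is not made up. A row lasts 1/8 s, in which the tool goes at most 62.5 mm and 10.7 degrees, less where a joint would pass 70% of its speed; a pose out of reach is approached as far as the arm can. A call with a gripper value outside its range is refused whole. The fingers move at their own pace and stop on an object; "grip_force" is the grip in N (left out, the last holds). Time passes only in rows, so rows that do not move let the fingers close. It gives the time, the measured TCP pose, the force and the opening at its end, in the units of the state.
- sense(): the state, without advancing time (a new reading comes with each control period).
- get_image(name): name is "side" or "top" or "wrist"; returns a dict with "pixels" (384x512x3 uint8, red, green, blue), "range_z" (384x512 float32, m along the optical axis (not along the pixel's ray), 0 where there is no reading), "mtx" (3x3 intrinsics, pixels), "T" (4x4, takes a point from camera to world coordinates). Camera axes: x right, y down, z forward; pixel columns grow to the right and rows downward; lengths in m; the calibration is good to about 2 mm. A picture is of the moment at which its call begins.
- job_done(): hands the job in, once; it reports no verdict.
The state is a dict: "t": time; "qpos": joint angles; "joint_vel": joint speeds; "joint_torque": joint torques, N m; "tool_pos": TCP position; "tcp_rot": TCP orientation; "contact_force": force on the tool from outside, world axes, zero at the start; "ft_torque": the same for the moment, N m; "width": finger opening in m.
Only numpy, scipy, OpenCV 4.12 (cv2) and the standard library are available. Lean on these libraries where they do the work, as an engineer would, in place of code of your own. Each camera call takes 0.05 s, during which the arm holds its last target. There are 200 camera calls.

## Working session

There is one attempt and no reset: what is moved stays moved. The work goes in short steps, Python scripts to look and compute and a tool call to move; the robot and the scene stay as the last step left them, time stands still between calls to the robot, and variables do not carry over. Pictures are saved under pics/ and viewed, about 12 in all and at most 16, crops included, and the job is handed in when it is done.

Besides the shell and the picture viewer there is one more tool, called by a JSON object that holds its "op" and its "data". send_rows: Moves the arm, as the interface text tells. Its arguments: {"type":"object","properties":{"commands":{"type":"array"},"grip_force":{"type":"number"}},"required":["commands"]}

```bash
mkdir -p pics; cat > h.py <<'E'
import numpy as np, cv2
from cell import sense, get_image, job_done, pinch_z
def snap(n):
    d=get_image(n); np.savez(f'{n}.npz',**d); return d
def save(d,name,box=None,s=1):
    im=d['pixels'][...,::-1]
    if box: im=im[box[1]:box[3],box[0]:box[2]]
    cv2.imwrite(f'pics/{name}.png',cv2.resize(im,None,fx=s,fy=s,interpolation=cv2.INTER_CUBIC))
def ray(d,u,v,z):
    T=d['T'];r=T[:3,:3]@np.linalg.inv(d['mtx'])@np.array([u,v,1.]);o=T[:3,3]
    return o+r*(z-o[2])/r[2]
def cloud(d):
    v,u=np.mgrid[:384,:512];Z=d['range_z']
    p=np.linalg.inv(d['mtx'])@np.stack([u.ravel(),v.ravel(),np.ones(u.size)])*Z.ravel()
    return (d['T'][:3,:3]@p+d['T'][:3,3:]).T.reshape(384,512,3)
def proj(d,P):
    q=np.linalg.inv(d['T'])@np.append(P,1);q=d['mtx']@q[:3];return q[:2]/q[2]
E
python3 - <<'E'
from h import *
a=snap('top');b=snap('side')
save(a,'top0',s=1.5);save(b,'side0',s=1.5)
for d in(a,b):print(d['T'].round(3).tolist(),d['mtx'].round(1).tolist())
s=sense();print(s, pinch_z)
E
```

```text
[[0.002, -0.983, 0.186, 0.393], [-1.0, 0.002, 0.024, 0.156], [-0.024, -0.186, -0.982, 1.09], [0.0, 0.0, 0.0, 1.0]] [[457.5, 0.0, 253.1], [0.0, 457.5, 193.4], [0.0, 0.0, 1.0]]
[[-0.86, -0.325, 0.394, 0.153], [-0.511, 0.551, -0.659, 0.85], [-0.003, -0.768, -0.64, 0.709], [0.0, 0.0, 0.0, 1.0]] [[402.9, 0.0, 254.3], [0.0, 402.9, 185.7], [0.0, 0.0, 1.0]]
{'t': 0.1, 'qpos': array([-6.71510264e+01,  2.42808382e+01,  9.34252666e+01,  1.87766652e-03,
        6.23700298e+01, -1.08743058e+00]), 'joint_vel': array([ 0.01800322, -0.15212297, -0.06901715,  0.10939981, -0.05688305,
        0.02689528]), 'joint_torque': array([ 6.11561118e-04, -5.45608771e+01, -2.74325341e+01,  6.45531085e-02,
        1.86820782e-02, -1.69485827e-05]), 'tool_pos': array([ 0.25343559, -0.57079054,  0.22198311]), 'tcp_rot': array([[ 9.14002542e-01,  4.05708164e-01, -4.89220967e-04],
       [ 4.05708455e-01, -9.14001708e-01,  1.23580377e-03],
       [ 5.42268787e-05, -1.32800887e-03, -9.99999117e-01]]), 'contact_force': array([-0.61325044,  0.49645653,  0.50750824]), 'ft_torque': array([0.05155324, 0.04969026, 0.04559053]), 'width': 0.08750973901557385} -0.0187
```

View pics/top0.png

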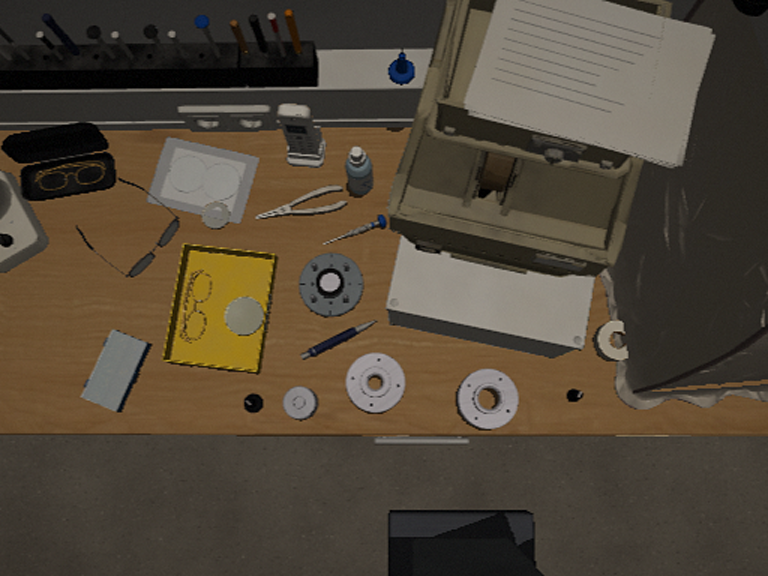

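View pics/side0.png

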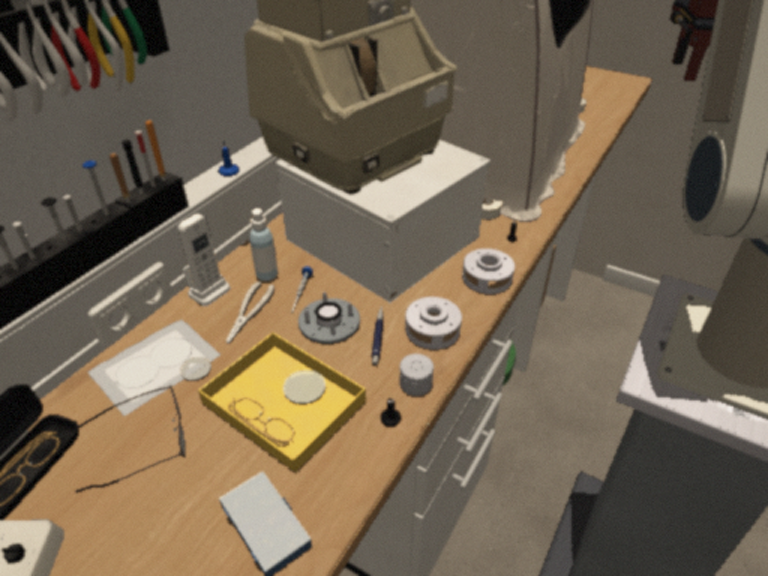

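The top view (1.5x pixels) shows:
- **Stand:** (331,284).
- **Tray:** (221,308), with the clear lens at (245,315).
- **Lens look-alike:** a smaller disc at (215,214) outside the tray. The larger disc, in the tray, is the one meant.
- **Caps:** (375,382), apparently narrow bore, and (488,399), apparently wide bore.
- **Blocks:** (254,402), apparently wide foot, and (575,395), apparently narrow foot.
- **Weight:** (299,403).

Next I'll measure these and confirm them in one crop.

```bash
python3 - <<'E'
from h import *
a=dict(np.load('top.npz'));b=dict(np.load('side.npz'))
Ca,Cb=cloud(a),cloud(b)
seeds=dict(stand=(331,284),lens=(245,315),capA=(375,382),capB=(488,399),blkL=(254,402),blkR=(575,395),weight=(299,403),small=(215,214))
R=dict(stand=.06,lens=.036,capA=.055,capB=.055,blkL=.025,blkR=.025,weight=.035,small=.03)
for n,(u,v) in seeds.items():
    c=ray(a,u/1.5,v/1.5,.02)
    for k,C in(('top',Ca),('side',Cb)):
        m=(np.hypot(C[...,0]-c[0],C[...,1]-c[1])<R[n])&(C[...,2]>.004)&(C[...,2]<.1)
        P=C[m]
        if len(P)<4: print(n,k,len(P));continue
        zt=np.percentile(P[:,2],[20,50,80,97]);Q=P[P[:,2]>zt[3]-.006]
        (x,y),r=cv2.minEnclosingCircle(P[:,:2].astype(np.float32))
        (xt,yt),rt=cv2.minEnclosingCircle(Q[:,:2].astype(np.float32))
        print(n,k,len(P),'z',zt.round(4),'all',np.round([x,y,r],4),'top',np.round([xt,yt,rt],4),len(Q))
# tray by colour
for k,d in(('top',a),('side',b)):
    h=cv2.cvtColor(d['pixels'],cv2.COLOR_RGB2HSV);m=cv2.inRange(h,(18,120,60),(34,255,255))
    cs,_=cv2.findContours(m,0,2);c=max(cs,key=cv2.contourArea);q=cv2.minAreaRect(c)
    if k=='top':
        box=cv2.boxPoints(q);print([ray(d,*p,.03).round(3)[:2].tolist() for p in box])
t=lambda c:cv2.resize(c,(390,290),interpolation=cv2.INTER_CUBIC)
def cr(d,u,v,w):u,v=int(u/1.5),int(v/1.5);return t(d['pixels'][v-int(w*.37):v+int(w*.37),u-w//2:u+w//2,::-1])
cv2.imwrite('pics/c1.png',np.vstack([np.hstack([cr(b,391,412,50),cr(b,512,232,50)]),np.hstack([cr(a,375,382,60),cr(a,488,399,60)])]))
E
```

```text
stand top 1466 z [0.0094 0.0117 0.0237 0.0325] all [0.6048 0.2592 0.06  ] top [0.6075 0.26   0.0395] 216
stand side 993 z [0.0097 0.0113 0.0249 0.0315] all [0.6075 0.2637 0.0528] top [0.6073 0.2645 0.0402] 179
lens top 594 z [0.0067 0.0087 0.0106 0.0263] all [0.5554 0.3948 0.0358] top [0.5512 0.3624 0.0145] 23
lens side 603 z [0.007  0.0084 0.0103 0.0291] all [0.5552 0.3951 0.036 ] top [0.551  0.3664 0.02  ] 42
capA top 1224 z [0.0335 0.0355 0.0407 0.0468] all [0.4498 0.1881 0.0549] top [0.4428 0.1948 0.0406] 244
capA side 944 z [0.0306 0.0345 0.0378 0.0453] all [0.449  0.1905 0.0472] top [0.4499 0.1915 0.0235] 178
capB top 1218 z [0.0333 0.0355 0.038  0.046 ] all [0.4242 0.0151 0.0549] top [0.4139 0.0172 0.0397] 183
capB side 712 z [0.0211 0.0342 0.0364 0.0448] all [0.4265 0.0207 0.0474] top [0.4252 0.0188 0.0251] 108
blkL top 149 z [0.006  0.0089 0.0187 0.0427] all [0.4195 0.3755 0.024 ] top [0.4153 0.3789 0.0052] 22
blkL side 164 z [0.0073 0.0096 0.0316 0.0414] all [0.4188 0.3836 0.0148] top [0.4183 0.3834 0.0055] 28
blkR top 103 z [0.0048 0.0093 0.0368 0.0425] all [ 0.4309 -0.118   0.0249] top [ 0.4318 -0.1191  0.0064] 21
blkR side 62 z [0.0079 0.0185 0.034  0.0402] all [ 0.4292 -0.1152  0.0107] top [ 0.4304 -0.1145  0.0049] 12
weight top 439 z [0.0382 0.0404 0.0422 0.0443] all [0.4177 0.3038 0.0324] top [0.4191 0.3027 0.0251] 349
weight side 523 z [0.0205 0.0388 0.0407 0.0422] all [0.4194 0.3074 0.026 ] top [0.4197 0.3071 0.0257] 314
small top 225 z [0.0048 0.0059 0.0071 0.0099] all [0.7225 0.4504 0.0294] top [0.7225 0.4504 0.0294] 225
small side 193 z [0.0046 0.0055 0.0063 0.0075] all [0.7241 0.4507 0.0292] top [0.7241 0.4507 0.0292] 193
[[0.484, 0.522], [0.678, 0.506], [0.654, 0.349], [0.462, 0.37]]
```

View pics/c1.png

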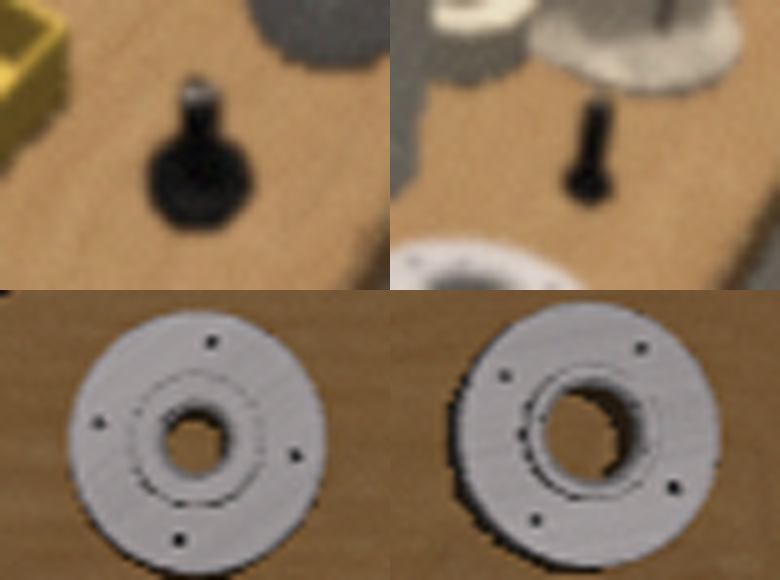

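The crop shows that the left block has the wide foot and the right one, at (575,395), the narrow foot, so the right one is the mini. The left cap's bore is about half its hub, so the cap at (375,382) is the narrow-bore one. I'll turn the tool to yaw 0 and pass in front of the edger.

{"op": "send_rows", "data": {"commands": [[[0,0,0],7.98,0],[[0,0,0],7.98,0],[[0,0,0],7.97,0],[[0.012,-0.047,0],0,0],[[0.012,-0.047,0],0,0],[[0.012,-0.047,0],0,0],[[0.012,-0.047,0],0,0],[[0.012,-0.047,0],0,0],[[0.012,-0.047,0],0,0],[[0.012,-0.047,0],0,0],[[0.012,-0.047,0],0,0],[[0.012,-0.047,0],0,0],[[0,-0.05,0],0,0],[[0,-0.05,0],0,0],[[0,-0.05,0],0,0],[[0.005,-0.05,0],0,0],[[0.005,-0.05,0],0,0],[[0.005,-0.05,0],0,0]]}}

```text
t: 2.35
tool_pos: [0.3763, 0.1535, 0.2227]
tcp_rot: [[1.0, 0.0, 0.0], [0.0, -1.0, -0.0], [0.0, 0.0, -1.0]]
contact_force: [0.7, -0.0, -0.6]
width: 0.0879
```

{"op": "send_rows", "data": {"commands": [[[0,0,0],-10,0],[[0,0,0],-10,0],[[0,0,0],-10,0],[[0,0,0],-10,0],[[0,0,0],-10,0],[[0,0,0],-10,0],[[0,0,0],-10,0],[[0,0,0],-10,0],[[0,0,0],-10,0],[[0.04,0.03,0],0,0],[[0.04,0.03,0],0,0],[[0.04,0.03,0],0,0],[[0.04,0.03,0],0,0],[[0.04,0.03,0],0,0],[[0.04,0.03,0],0,0],[[0,0,0],0,0],[[0,0,0],0,0]]}}

```text
t: 4.47
tool_pos: [0.5556, 0.3911, 0.2217]
tcp_rot: [[-0.0, 1.0, -0.002], [1.0, 0.0, -0.001], [-0.001, -0.002, -1.0]]
contact_force: [-0.3, -0.0, -0.7]
width: 0.0881
```

```bash
python3 - <<'E'
from h import *
d=snap('wrist');save(d,'w1',s=1.2)
s=sense();print(s['tool_pos'],s['tcp_rot'].round(4).tolist());print(d['T'].round(4).tolist(),d['mtx'])
print(proj(d,s['tool_pos']))
E
```

```text
[0.55556164 0.39078617 0.22210762] [[0.0001, 1.0, -0.0015], [1.0, -0.0001, -0.0011], [-0.0011, -0.0015, -1.0]]
[[1.0, 0.0003, -0.0011, 0.555], [-0.0, -0.9576, -0.2882, 0.4707], [-0.0012, 0.2882, -0.9576, 0.3837], [0.0, 0.0, 0.0, 1.0]] [[332.93023068   0.         255.16180146]
 [  0.         332.93023068 193.3145128 ]
 [  0.           0.           1.        ]]
[256.6281436  249.44905231]
```

View pics/w1.png

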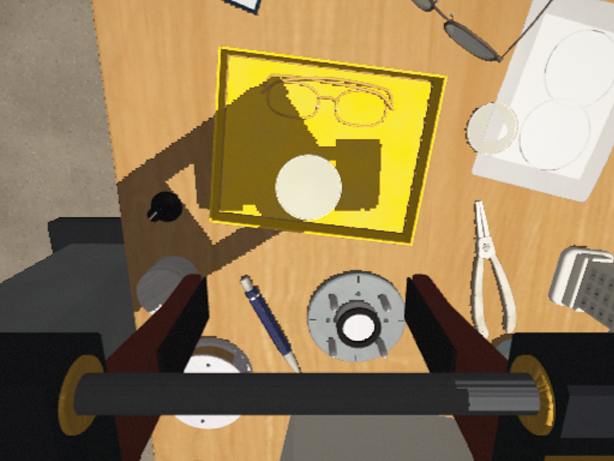

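```bash
cat >> h.py <<'E'
def blob(d,m,u,v,z,r=None):
    "ellipse of the mask component's hull holding pixel u,v, cast onto z; returns centre, radii estimate"
    n,L=cv2.connectedComponents(m.astype(np.uint8));k=L[int(v),int(u)]
    if k==0: return None
    cs,_=cv2.findContours((L==k).astype(np.uint8),0,1);c=cv2.convexHull(max(cs,key=cv2.contourArea))[:,0]
    P=np.array([ray(d,*p,z)[:2] for p in c]);(x,y),R=cv2.minEnclosingCircle(P.astype(np.float32))
    A=np.c_[2*P,np.ones(len(P))];s=np.linalg.lstsq(A,(P**2).sum(1),rcond=None)[0]
    return np.round([x,y,R],4),np.round([s[0],s[1],np.sqrt(s[2]+s[0]**2+s[1]**2)],4),len(P)
E
python3 - <<'E'
from h import *
d=dict(np.load('wrist.npz'));h=cv2.cvtColor(d['pixels'],cv2.COLOR_RGB2HSV)
for p in[(257,156),(257,175),(230,156),(285,283),(310,255),(298,271),(285,262)]:print(p,h[p[1],p[0]],d['range_z'][p[1],p[0]])
C=cloud(d)
m=(h[...,1]<60)&(h[...,2]>100)
print('lens',blob(d,m,257,156,.008))
m=h[...,2]<60
ys,xs=np.nonzero(m[240:300,270:330]);print(xs.min()+270,xs.max()+270,ys.min()+240,ys.max()+240)
for p in zip(xs[::40]+270,ys[::40]+240):print('ring',p,blob(d,m,*p,.028));break
# base from cloud: z 7..13mm
b=(np.abs(C[...,2]-.010)<.004);b[:, 335:]=0
print('base',blob(d,b,265,250,.010)); P=C[(abs(C[...,0]-.6)<.06)&(abs(C[...,1]-.262)<.06)&(C[...,2]>.02)];print(np.percentile(P[:,2],[50,90,99]))
print('lens z',np.median(C[150:162,250:264,2]),'tray floor',np.median(C[170:180,205:215,2]))
Q=P[(P[:,2]>.024)&(P[:,2]<.031)];print(cv2.minEnclosingCircle(Q[:,:2].astype(np.float32)),len(Q))
E
```

```text
(257, 156) [ 26  32 238] 0.38240564
(257, 175) [ 25  31 240] 0.38605183
(230, 156) [ 25  26 241] 0.3797822
(285, 283) [15 27 38] 0.40356457
(310, 255) [ 60   5 165] 0.41369995
(298, 271) [  6   5 246] 0.40295753
(285, 262) [ 0 34 30] 0.39845
lens (array([0.5561, 0.4014, 0.0315]), array([0.5562, 0.4016, 0.0312]), 30)
280 316 256 288
ring (np.int64(296), np.int64(256)) (array([0.6066, 0.264 , 0.023 ]), array([0.6067, 0.2643, 0.0222]), 24)
base (array([0.6073, 0.264 , 0.0524]), array([0.6071, 0.2639, 0.0519]), 34)
[0.02711392 0.03181804 0.03748712]
lens z 0.0065824367820751795 tray floor 0.002572060418605998
((0.606759786605835, 0.2638210654258728), 0.039856139570474625) 904
```

The wrist view shows the lens at (257,156) in image pixels, pale and alone in its half of the tray, and the stand at (297,269). Fits:
- **Lens:** centre (0.556, 0.4015), radius 31 mm, as stated.
- **Stand:** (0.607, 0.264), from the base and seat circles alike.
- **Heights:** lens top about 7 mm and seat about 27 mm, both consistent with the text.

Now I'll grasp the lens.

{"op": "send_rows", "data": {"commands": [[[0.0107,0.0005,0.04],0,0],[[0,0,0.05],0,0],[[0,0,0.05],0,0],[[0,0,0.04],0,0],[[0,0,0.025],0,0],[[0,0,0.006],0,0],[[0,0,0.005],0,0],[[0,0,0],0,0],[[0,0,0],0,0.3],[[0,0,0],0,0.6],[[0,0,0],0,1],[[0,0,0],0,1],[[0,0,0],0,1]], "grip_force": 15}}

```text
t: 6.15
tool_pos: [0.5571, 0.4027, 0.0069]
tcp_rot: [[-0.0, 1.0, 0.0], [1.0, 0.0, 0.0], [0.0, 0.0, -1.0]]
contact_force: [-0.2, -1.0, 2.6]
width: 0.0601
```

{"op": "send_rows", "data": {"commands": [[[0,0,0],0,0.1],[[0,0,0],0,0.1],[[0,0,0.002],0,0.1],[[0,0,0.001],0,0.1],[[0,0,0],0,0.1],[[0,0,0],0,1],[[0,0,0],0,1],[[0,0,0],0,1],[[0,0,0],0,1]]}}

```text
t: 7.28
tool_pos: [0.557, 0.4026, 0.0037]
tcp_rot: [[-0.0, 1.0, 0.0], [1.0, 0.0, 0.0], [0.0, 0.0, -1.0]]
contact_force: [-0.4, 0.4, -0.0]
width: 0.0607
```

```bash
python3 - <<'E'
from h import *
d=snap('wrist');save(d,'w2',s=1.2)
s=sense();print(s['tool_pos'],s['width'],s['contact_force'])
print(proj(d,s['tool_pos']))
E
```

```text
[0.55703664 0.4025503  0.00375579] 0.06026527231159034 [ 0.26371404 -0.2787292   0.06638936]
[256.71675357 248.61589455]
```

View pics/w2.png

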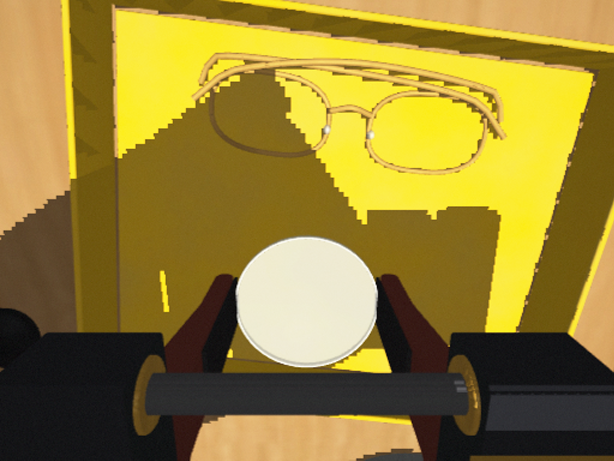

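```bash
python3 - <<'E'
from h import *
d=dict(np.load('wrist.npz'));h=cv2.cvtColor(d['pixels'],cv2.COLOR_RGB2HSV)
m=(h[...,1]<60)&(h[...,2]>100)
m[:, :195]=0;m[:,316:]=0
print('lens',blob(d,m,256,251,.008))
E
```

```text
lens (array([0.556 , 0.4016, 0.0316]), array([0.5561, 0.4016, 0.0314]), 49)
```

{"op": "send_rows", "data": {"commands": [[[0,0,-0.02],0,1],[[0,0,-0.05],0,1],[[0,0,-0.05],0,1],[[0,0,0],0,1]]}}

```text
t: 7.82
tool_pos: [0.5599, 0.4045, 0.1302]
tcp_rot: [[-0.0, 1.0, 0.008], [1.0, 0.0, 0.006], [0.006, 0.008, -1.0]]
contact_force: [0.6, -0.6, 0.1]
width: 0.0608
```

{"op": "send_rows", "data": {"commands": [[[-0.035,0.0127,0],0,1],[[-0.035,0.0127,0],0,1],[[-0.035,0.0127,0],0,1],[[-0.0326,0.0127,0],0,1],[[0,0,0],0,1],[[0,0,0.03],0,1],[[0,0,0.03],0,1],[[0,0,0.015],0,1],[[0,0,0],0,1],[[0,0,0.005],0,1],[[0,0,0.004],0,1],[[0,0,0.004],0,1],[[0,0,0.003],0,1],[[0,0,0.002],0,1],[[0,0,0],0,1],[[0,0,0],0,1]]}}

```text
t: 9.82
tool_pos: [0.6079, 0.265, 0.0307]
tcp_rot: [[-0.0, 1.0, 0.0], [1.0, 0.0, 0.0], [0.0, 0.0, -1.0]]
contact_force: [0.2, -0.8, -0.3]
width: 0.0605
```

{"op": "send_rows", "data": {"commands": [[[0,0,0.001],0,1],[[0,0,0.0005],0,1],[[0,0,0],0,1],[[0,0,0],0,1]]}}

```text
t: 10.32
tool_pos: [0.6078, 0.2649, 0.0292]
tcp_rot: [[-0.0, 1.0, 0.0], [1.0, 0.0, 0.0], [0.0, 0.0, -1.0]]
contact_force: [-0.0, 0.9, -0.2]
width: 0.0605
```

```bash
python3 - <<'E'
from h import *
d=snap('wrist');save(d,'w3',(100,130,430,380),2.2)
s=sense();print(s['tool_pos'],s['width'],s['contact_force'])
E
```

```text
[0.60783648 0.26493964 0.02922546] 0.060354642776969954 [-0.63831561 -0.34878337 -0.6556229 ]
```

View pics/w3.png

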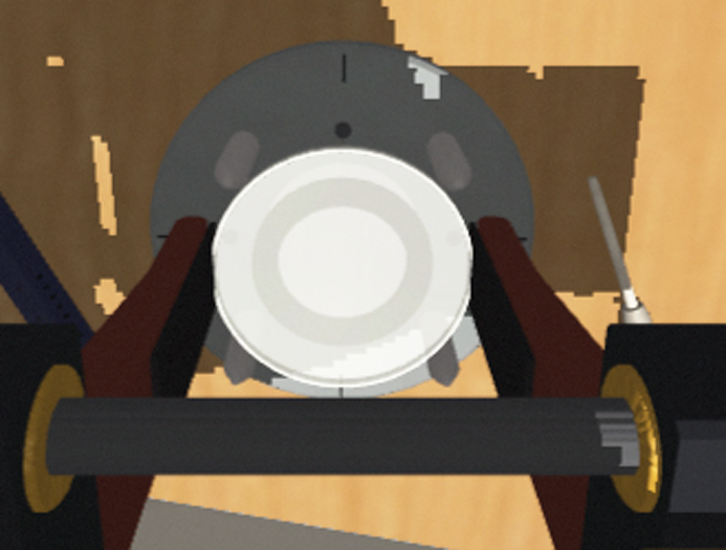

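The crop shows the lens at about (342,265), concentric with the seat ring, with a pin clear of its rim on each side. I'll press lightly, release and lift.

{"op": "send_rows", "data": {"commands": [[[0,0,0.0008],0,1],[[0,0,0.0008],0,1],[[0,0,0],0,1]]}}

```text
t: 10.75
tool_pos: [0.6079, 0.2649, 0.028]
tcp_rot: [[-0.0, 1.0, 0.0], [1.0, 0.0, 0.0], [0.0, 0.0, -1.0]]
contact_force: [-1.8, -0.7, 3.8]
width: 0.0606
```

Contact at 4 N shows the lens is on the seat. Before the cap I'll check how close the edger comes, since it limits the gripper body there.

{"op": "send_rows", "data": {"commands": [[[0,0,0],0,0.6],[[0,0,0],0,0.0],[[0,0,0],0,0.0],[[0,0,-0.01],0,0],[[0,0,-0.04],0,0],[[0,0,-0.06],0,0],[[0,0,-0.06],0,0],[[0,0,0],0,0]]}}

```text
t: 11.75
tool_pos: [0.6111, 0.2663, 0.2042]
tcp_rot: [[-0.0, 1.0, 0.01], [1.0, 0.0, 0.004], [0.004, 0.01, -1.0]]
contact_force: [-0.3, 0.0, 0.1]
width: 0.0879
```

```bash
python3 - <<'E'
from h import *
d=snap('wrist')
for n in('top','side'):
    C=cloud(dict(np.load(n+'.npz'))).reshape(-1,3)
    for zl,zh in((.07,.12),(.12,.2),(.2,.5)):
        P=C[(C[:,2]>zl)&(C[:,2]<zh)&(C[:,0]>.36)&(C[:,0]<.75)]
        r=[]
        for y0 in np.arange(-.32,.22,.04):
            q=P[(P[:,1]>=y0)&(P[:,1]<y0+.04)]
            r.append((round(y0,2),round(float(np.percentile(q[:,0],1)),3),len(q)) if len(q)>5 else (round(y0,2),None))
        print(n,zl,zh,r,P[P[:,1]<.24][:,1].max() if len(P) else '')
h=cv2.cvtColor(d['pixels'],cv2.COLOR_RGB2HSV);m=(h[...,1]<60)&(h[...,2]>150)
C=cloud(d);print(sense()['tool_pos'],sense()['width'])
u,v=proj(d,[.6069,.264,.034]);print(u,v,C[int(v)-3:int(v)+3,int(u)-3:int(u)+3,2].mean(),blob(d,m,u,v,.034))
E
```

```text
top 0.07 0.12 [(np.float64(-0.32), 0.447, 38), (np.float64(-0.28), 0.442, 32), (np.float64(-0.24), 0.438, 670), (np.float64(-0.2), 0.561, 401), (np.float64(-0.16), None), (np.float64(-0.12), 0.489, 18), (np.float64(-0.08), 0.491, 67), (np.float64(-0.04), 0.5, 60), (np.float64(-0.0), 0.508, 63), (np.float64(0.04), 0.517, 61), (np.float64(0.08), 0.526, 61), (np.float64(0.12), 0.534, 59), (np.float64(0.16), 0.541, 15), (np.float64(0.2), None)] 0.16699269582647724
top 0.12 0.2 [(np.float64(-0.32), 0.45, 93), (np.float64(-0.28), 0.448, 68), (np.float64(-0.24), 0.442, 1605), (np.float64(-0.2), 0.626, 753), (np.float64(-0.16), None), (np.float64(-0.12), 0.487, 570), (np.float64(-0.08), 0.491, 979), (np.float64(-0.04), 0.499, 974), (np.float64(-0.0), 0.507, 971), (np.float64(0.04), 0.516, 971), (np.float64(0.08), 0.524, 934), (np.float64(0.12), 0.533, 933), (np.float64(0.16), 0.539, 64), (np.float64(0.2), None)] 0.1701352726302065
top 0.2 0.5 [(np.float64(-0.32), 0.457, 52), (np.float64(-0.28), 0.453, 233), (np.float64(-0.24), 0.454, 7972), (np.float64(-0.2), 0.626, 3934), (np.float64(-0.16)
[... 1230 characters left out ...]
at64(0.2), None)] 0.17427546302330799
side 0.2 0.5 [(np.float64(-0.32), 0.457, 313), (np.float64(-0.28), 0.454, 308), (np.float64(-0.24), 0.453, 4845), (np.float64(-0.2), 0.458, 432), (np.float64(-0.16), None), (np.float64(-0.12), 0.568, 483), (np.float64(-0.08), 0.568, 986), (np.float64(-0.04), 0.573, 1188), (np.float64(-0.0), 0.587, 1366), (np.float64(0.04), 0.597, 1520), (np.float64(0.08), 0.605, 2023), (np.float64(0.12), 0.613, 3075), (np.float64(0.16), 0.626, 363), (np.float64(0.2), None)] 0.1703081222339381
[0.60923411 0.26556218 0.20095513] 0.08782069274996387
250.150856874396 177.3882885322619 0.030710363122729276 (array([0.6109, 0.2537, 0.0426]), array([0.6108, 0.2567, 0.0394]), 28)
```

{"op": "send_rows", "data": {"commands": [[[0,-0.04,0],0,0],[[0,-0.04,0],0,0],[[0,-0.04,0],0,0],[[0,-0.039,0],0,0],[[0,0,0],-10,0],[[0,0,0],-10,0],[[0,0,0],-10,0],[[0,0,0],-10,0],[[0,0,0],-10,0],[[0,0,0],-10,0],[[0,0,0],-10,0],[[0,0,0],-10,0],[[0,0,0],-10,0],[[0,-0.04,0],0,0],[[0,-0.035,0],0,0],[[0,0,0],0,0],[[0,0,0],0,0]]}}

```text
t: 13.92
tool_pos: [0.4485, 0.19, 0.1969]
tcp_rot: [[-1.0, 0.0, -0.001], [0.0, 1.0, -0.0], [0.001, -0.0, -1.0]]
contact_force: [0.1, 0.3, -0.0]
width: 0.0876
```

```bash
python3 - <<'E'
from h import *
d=snap('wrist');save(d,'w4',s=1.2);C=cloud(d);s=sense();print(s['tool_pos'],s['tcp_rot'].round(3).tolist(),s['qpos'].round(1))
for n in [(.449,.190,.044),(.4195,.307,.04),(.607,.264,.034)]:print(proj(d,n))
P=C[(np.hypot(C[...,0]-.449,C[...,1]-.191)<.055)]
print(np.percentile(P[:,2],[50,90,98]))
Q=P[P[:,2]>.0405];print('hub',cv2.minEnclosingCircle(Q[:,:2].astype(np.float32)),len(Q))
Q=P[P[:,2]>.028];print('plate',cv2.minEnclosingCircle(Q[:,:2].astype(np.float32)))
E
```

```text
[0.44867115 0.1904096  0.1970891 ] [[-1.0, -0.0, -0.001], [-0.0, 1.0, -0.0], [0.001, -0.0, -1.0]] [ 21.6  14.7 111.7   0.   53.6 -68.4]
[254.64108818 179.49257312]
[376.29440875 148.61691473]
[319.74173122 311.72525838]
[0.28821044 0.29572303 0.30113838]
hub ((0.43704280257225037, 0.19101673364639282), 0.05377444252371788) 31349
plate ((0.4410277307033539, 0.1910460740327835), 0.053890179842710495)
```

View pics/w4.png

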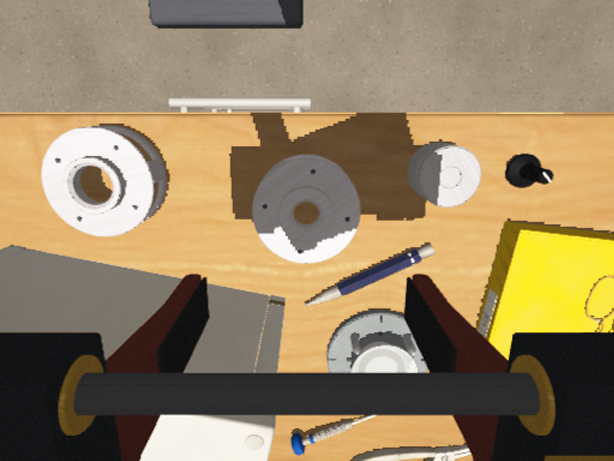

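The wrist view shows the narrow-bore cap at (305,209) and the weight at (444,175) in 1.2x pixels, with the lens seen on the stand at (385,365).

```bash
python3 - <<'E'
from h import *
d=dict(np.load('wrist.npz'));C=cloud(d)
def fit(c,R,zl,zh):
    m=(np.hypot(C[...,0]-c[0],C[...,1]-c[1])<R)&(C[...,2]>zl)&(C[...,2]<zh)
    m=cv2.morphologyEx(m.astype(np.uint8),cv2.MORPH_OPEN,np.ones((2,2)))
    u,v=proj(d,[*c,(zl+zh)/2]);n,L,st,_=cv2.connectedComponentsWithStats(m);k=1+st[1:,4].argmax()
    v,u=np.nonzero(L==k);P=C[v,u];return P,blob(d,L==k,u[0],v[0],np.median(P[:,2])),np.median(P[:,2]),len(P)
print('hub',fit((.449,.191),.055,.0395,.06)[1:])
print('plate',fit((.449,.191),.06,.027,.06)[1:], )
print('weight',fit((.4195,.307),.04,.034,.06)[1:])
g=cv2.cvtColor(d['pixels'],cv2.COLOR_RGB2HSV)
m=(g[...,1]>70);print('bore',blob(d,m,254,176,.042),g[176,254])
S=cloud(dict(np.load('side.npz'))).reshape(-1,3)
for x in np.arange(.37,.5,.01):
    q=S[(abs(S[:,0]-x)<.005)&(S[:,2]>.08)&(S[:,2]<.3)&(S[:,1]<-.15)];print(round(x,2),len(q),q[:,1].max().round(3) if len(q) else '',end=' | ')
q=S[(S[:,0]>.5)&(S[:,0]<.53)&(S[:,1]>-.1)&(S[:,1]<0)&(S[:,2]>.05)];print('boxtop',np.percentile(q[:,2],[50,90]))
E
```

```text
hub ((array([0.4496, 0.1916, 0.0233]), array([0.4497, 0.1915, 0.023 ]), 27), np.float64(0.04386138258942962), 1339)
plate ((array([0.4495, 0.1913, 0.0458]), array([0.4497, 0.1915, 0.0453]), 46), np.float64(0.03437607400231216), 5912)
weight ((array([0.4185, 0.3062, 0.0258]), array([0.4189, 0.3061, 0.0252]), 31), np.float64(0.039713163811646135), 2161)
bore (array([0.447 , 0.1902, 0.0102]), array([0.4472, 0.1901, 0.0097]), 17) [ 15 142  97]
0.37 66 -1.108 | 0.38 87 -1.109 | 0.39 87 -1.105 | 0.4 79 -1.104 | 0.41 80 -1.112 | 0.42 77 -1.108 | 0.43 80 -1.108 | 0.44 164 -0.198 | 0.45 479 -0.197 | 0.46 820 -0.197 | 0.47 782 -0.201 | 0.48 685 -0.202 | 0.49 587 -0.202 | boxtop [0.1478304  0.17632368]
```

{"op": "send_rows", "data": {"commands": [[[-0.001,0.002,0.05],0,0],[[0,0,0.05],0,0],[[0,0,0.04],0,0],[[0,0,0.013],0,0],[[0,0,0.007],0,0],[[0,0,0],0,0],[[0,0,0],0,0.5],[[0,0,0],0,1],[[0,0,0],0,1],[[0,0,0],0,1],[[0,0,0],0,1]], "grip_force": 30}}

```text
t: 15.35
tool_pos: [0.4498, 0.1919, 0.0377]
tcp_rot: [[-1.0, -0.0, 0.0], [-0.0, 1.0, -0.0], [-0.0, -0.0, -1.0]]
contact_force: [-0.3, 0.1, 3.1]
width: 0.0447
```

```bash
cat >> h.py <<'E'
def fit(d,c,R,zl,zh):
    C=cloud(d)
    m=(np.hypot(C[...,0]-c[0],C[...,1]-c[1])<R)&(C[...,2]>zl)&(C[...,2]<zh)
    m=cv2.morphologyEx(m.astype(np.uint8),cv2.MORPH_OPEN,np.ones((2,2)))
    n,L,st,_=cv2.connectedComponentsWithStats(m);k=1+st[1:,4].argmax()
    v,u=np.nonzero(L==k);z=np.median(C[v,u,2]);return blob(d,L==k,u[0],v[0],z),z.round(4),len(v)
E
python3 - <<'E'
from h import *
d=snap('wrist');s=sense();print(s['tool_pos'],s['width'],s['contact_force'])
t=s['tool_pos']
print('plate',fit(d,t[:2],.06,.027,.039)); print('hub',fit(d,t[:2],.03,.040,.048))
save(d,'w5',s=1.2)
E
```

```text
[0.44986982 0.19186778 0.037713  ] 0.04454701632812443 [-1.38103368  0.44758155  3.20058726]
plate ((array([0.4478, 0.1931, 0.0454]), array([0.4484, 0.1931, 0.0451]), 37), np.float64(0.0341), 8352)
hub ((array([0.4439, 0.1925, 0.0282]), array([0.4472, 0.1928, 0.0253]), 25), np.float64(0.0439), 4700)
```

View pics/w5.png

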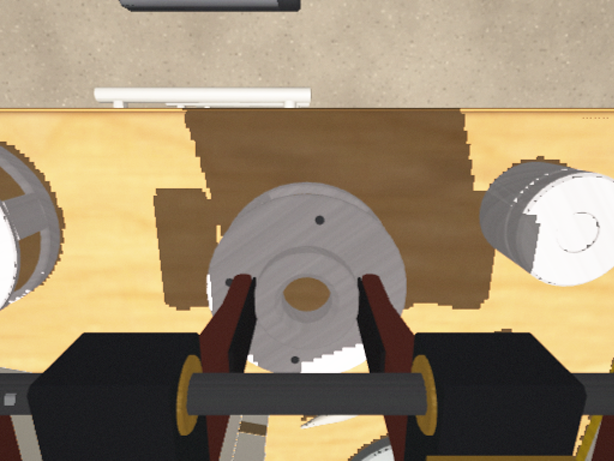

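The cap is gripped by its hub and sits centred at column 307, as the lens did. I'll lift it, turn back to yaw 90 and go over the stand.

{"op": "send_rows", "data": {"commands": [[[0,0,-0.03],0,1],[[0,0,-0.04],0,1],[[0,0.035,-0.03],0,1],[[0,0.04,0],0,1],[[0,0,0],10,1],[[0,0,0],10,1],[[0,0,0],10,1],[[0,0,0],10,1],[[0,0,0],10,1],[[0,0,0],10,1],[[0,0,0],10,1],[[0,0,0],10,1],[[0,0,0],10,1],[[-0.001,0.04,0],0,1],[[-0.001,0.04,0],0,1],[[-0.001,0.04,0],0,1],[[0,0.038,0],0,1],[[0,0,0],0,1],[[0,0,0],0,1]]}}

```text
t: 17.77
tool_pos: [0.6065, 0.2636, 0.1367]
tcp_rot: [[-0.0, 1.0, -0.002], [1.0, 0.0, -0.001], [-0.001, -0.002, -1.0]]
contact_force: [0.2, -0.2, -0.3]
width: 0.0445
```

```bash
python3 - <<'E'
from h import *
d=snap('wrist');s=sense();print(s['tool_pos'],s['tcp_rot'].round(4).tolist(),s['width'],s['contact_force'])
save(d,'w6',s=1.2)
E
```

```text
[0.60627596 0.26370986 0.13692356] [[-0.0004, 1.0, -0.002], [1.0, 0.0004, -0.0007], [-0.0007, -0.002, -1.0]] 0.04466705095266669 [-0.22617505 -0.57948594 -0.56506586]
```

View pics/w6.png

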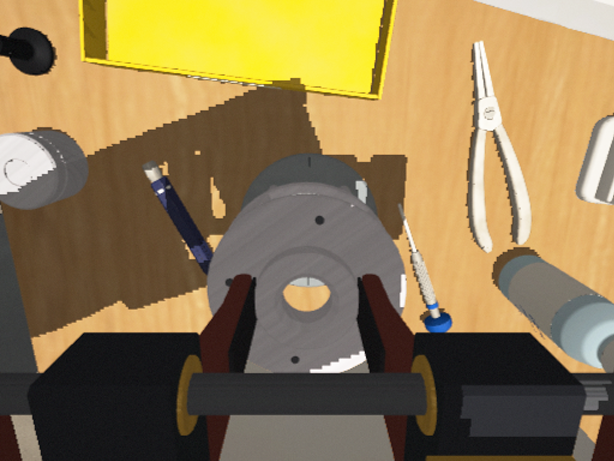

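The cap is unmoved in the grip: hub and bore are at the same pixels as before. The stand lies centred behind it.

{"op": "send_rows", "data": {"commands": [[[0.0002,0,0.03],0,1],[[0,0,0.02],0,1],[[0,0,0.006],0,1],[[0,0,0],0,1],[[0,0,0],0,1],[[0,0,0],0,1]]}}

```text
t: 18.58
tool_pos: [0.6083, 0.2643, 0.0824]
tcp_rot: [[-0.0, 1.0, 0.001], [1.0, 0.0, 0.001], [0.001, 0.001, -1.0]]
contact_force: [-0.3, 1.1, -1.7]
width: 0.0443
```

{"op": "send_rows", "data": {"commands": [[[0,-0.0003,0.004],0,1],[[0,0,0.004],0,1],[[0,0,0.004],0,1],[[0,0,0.004],0,1],[[0,0,0],0,1]]}}

```text
t: 19.2
tool_pos: [0.6073, 0.264, 0.065]
tcp_rot: [[-0.0, 1.0, -0.001], [1.0, 0.0, -0.0], [-0.0, -0.001, -1.0]]
contact_force: [0.9, -0.4, -1.1]
width: 0.0444
```

{"op": "send_rows", "data": {"commands": [[[0,0,0.005],0,1],[[0,0,0.005],0,1],[[0,0,0.004],0,1],[[0,0,0.002],0,1],[[0,0,0.001],0,1],[[0,0,0],0,1],[[0,0,0],0,1]]}}

```text
t: 20.08
tool_pos: [0.6075, 0.264, 0.0486]
tcp_rot: [[-0.0, 1.0, -0.0], [1.0, 0.0, -0.0], [-0.0, -0.0, -1.0]]
contact_force: [0.1, -0.6, -1.1]
width: 0.0439
```

{"op": "send_rows", "data": {"commands": [[[0,0,0.001],0,1],[[0,0,0.0007],0,1],[[0,0,0],0,1],[[0,0,0],0,1]]}}

```text
t: 20.58
tool_pos: [0.6078, 0.2641, 0.0477]
tcp_rot: [[-0.0, 1.0, 0.001], [1.0, 0.0, 0.0], [0.0, 0.001, -1.0]]
contact_force: [-1.4, -2.4, 5.5]
width: 0.0442
```

Contact came at 5.5 N with the tool at 47.7 mm, exactly the height expected for the foot on the base. Now release, lift, and check the cap is level.

{"op": "send_rows", "data": {"commands": [[[0,0,0],0,0.6],[[0,0,0],0,0.0],[[0,0,0],0,0.0],[[0,0,-0.01],0,0],[[0,0,-0.04],0,0],[[0,0,-0.05],0,0],[[0,0,-0.05],0,0],[[0,0,0],0,0],[[0,0,0],0,0]]}}

```text
t: 21.7
tool_pos: [0.6071, 0.264, 0.1969]
tcp_rot: [[-0.0, 1.0, -0.0], [1.0, 0.0, -0.0], [-0.0, -0.0, -1.0]]
contact_force: [0.9, 0.4, 0.7]
width: 0.0877
```

```bash
python3 - <<'E'
from h import *
d=snap('wrist');s=sense();t=s['tool_pos'];print(t,s['width'])
print('hub',fit(d,(.607,.264),.035,.0505,.062));print('plate',fit(d,(.607,.264),.06,.040,.048))
C=cloud(d);m=(np.hypot(C[...,0]-.607,C[...,1]-.264)<.043)&(C[...,2]>.04)&(C[...,2]<.048);P=C[m]
c=np.linalg.lstsq(np.c_[P[:,:2]-[.607,.264],np.ones(len(P))],P[:,2],rcond=None)[0];print('plane slope deg',np.degrees(c[:2]).round(2),c[2])
E
```

```text
[0.60664919 0.26382993 0.19586752] 0.08769204086431812
hub ((array([0.6083, 0.264 , 0.0232]), array([0.6083, 0.264 , 0.023 ]), 31), np.float64(0.0538), 1386)
plate ((array([0.6084, 0.2639, 0.0456]), array([0.6083, 0.2639, 0.0453]), 46), np.float64(0.0441), 4789)
plane slope deg [0.07 0.04] 0.044067646821015896
```

The cap sits level: plate slope below 0.1°, plate at 44.1 mm against an expected 44, hub at 53.8 mm against 54. Now to the mini block. I'll use yaw 160 so the gripper body fits between the box and the drape.

{"op": "send_rows", "data": {"commands": [[[0,-0.042,0],0,0],[[0,-0.042,0],0,0],[[0,-0.042,0],0,0],[[0,-0.042,0],0,0],[[0,-0.042,0],0,0],[[0,0,0],-10,0],[[0,0,0],-10,0],[[0,0,0],-10,0],[[0,0,0],-10,0],[[0,0,0],-10,0],[[0,0,0],-10,0],[[0,0,0],-10,0]]}}

```text
t: 23.25
tool_pos: [0.3965, 0.2635, 0.1953]
tcp_rot: [[-0.942, 0.336, -0.003], [0.336, 0.942, -0.002], [0.002, -0.003, -1.0]]
contact_force: [-0.8, -0.4, -0.6]
width: 0.088
```

{"op": "send_rows", "data": {"commands": [[[-0.0136,-0.0428,0],0,0],[[-0.0136,-0.0428,0],0,0],[[-0.0136,-0.0428,0],0,0],[[-0.0136,-0.0428,0],0,0],[[-0.0136,-0.0428,0],0,0],[[-0.0136,-0.0428,0],0,0],[[-0.0136,-0.0428,0],0,0],[[-0.0294,-0.0225,0],0,0],[[-0.0294,-0.0226,0],0,0],[[0,0,0],0,0],[[0,0,0],0,0],[[0,0,0],0,0]]}}

```text
t: 24.75
tool_pos: [0.4234, -0.1116, 0.1963]
tcp_rot: [[-0.94, 0.341, -0.002], [0.341, 0.94, 0.001], [0.002, -0.0, -1.0]]
contact_force: [1.1, 0.3, 0.7]
width: 0.0875
```

```bash
python3 - <<'E'
from h import *
d=snap('wrist');s=sense();t=s['tool_pos'];R=s['tcp_rot'];print(t,R.round(3).tolist(),s['width'],s['qpos'].round(1))
b=fit(d,(.4304,-.1145),.02,.034,.05);print('stem top',b)
g=cv2.cvtColor(d['pixels'],cv2.COLOR_RGB2HSV);u,v=proj(d,[.43,-.115,.02]);print(u,v)
print('block offset in tool',(R.T@(np.array([*b[0][1][:2],.04])-t)).round(4))
C=cloud(d).reshape(-1,3);L=(C-t)@R
m=(C[:,2]>.09)&(C[:,2]<.2)&(abs(L[:,0])<.06)&(abs(L[:,1])<.12)&(C[:,2]<t[2]+.0)
q=L[m&(abs(L[:,0])<.045)&(abs(L[:,1])<.095)];print('intruding',len(q),q[:5].round(3).tolist())
save(d,'w7',s=1.2)
E
```

```text
[ 0.42361177 -0.11159425  0.19652673] [[-0.94, 0.341, -0.001], [0.341, 0.94, 0.0], [0.001, 0.0, -1.0]] 0.08736250016274005 [-16.3  10.6 117.4   0.   52.1 -86.4]
stem top ((array([ 0.4308, -0.1158,  0.0063]), array([ 0.4308, -0.1158,  0.0061]), 8), np.float64(0.0398), 120)
254.01474954799448 180.5760803608474
block offset in tool [-0.0084 -0.0015  0.1565]
intruding 21 [[0.012, -0.049, 0.0], [0.013, -0.048, 0.0], [0.012, 0.049, 0.0], [0.012, 0.049, 0.0], [0.012, 0.05, 0.0]]
```

View pics/w7.png

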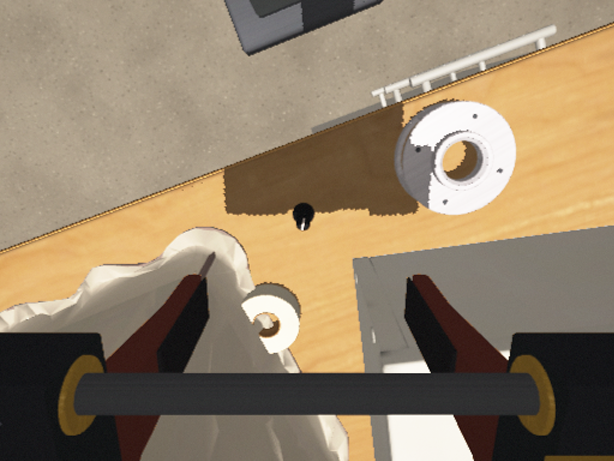

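The wrist view shows the mini block (stem top at (303,222)) standing free. The drape's tip is at (215,240), the box corner at (355,260), and a C-shaped part lies at (268,320). Nothing intrudes on the gripper body's footprint, so I'll descend.

{"op": "send_rows", "data": {"commands": [[[-0.002,-0.0005,0.04],0,0],[[0,0,0.05],0,0],[[0,0,0.04],0,0],[[0,0,0.02],0,0],[[0,0,0.013],0,0],[[0,0,0.007],0,0],[[0,0,0],0,0.3],[[0,0,0],0,0.6],[[0,0,0],0,0.9],[[0,0,0],0,1],[[0,0,0],0,1],[[0,0,0],0,1],[[0,0,0],0,1]], "grip_force": 20}}

```text
t: 26.42
tool_pos: [0.426, -0.1136, 0.0268]
tcp_rot: [[-0.94, 0.342, -0.0], [0.342, 0.94, 0.0], [0.0, 0.0, -1.0]]
contact_force: [0.1, 0.3, -0.9]
width: 0.0213
```

```bash
python3 - <<'E'
from h import *
d=snap('wrist');s=sense();t=s['tool_pos'];R=s['tcp_rot'];print(t,s['width'],s['contact_force'])
save(d,'w8',(120,130,390,330),2.5)
C=cloud(d);L=(C-t)@R
m=(abs(L[...,0]+.006)<.014)&(abs(L[...,1])<.014)&(C[...,2]>.033)&(C[...,2]<.045)
q=L[m];print(len(q),q.mean(0),q.min(0),q.max(0))
E
```

```text
[ 0.4260513  -0.11363171  0.02684118] 0.017185802885870943 [-0.41306375  0.04342853 -0.48539647]
611 [-0.00300599 -0.00132746 -0.01205316] [-0.01060993 -0.01034041 -0.01674405] [ 0.00795595  0.01110287 -0.00618855]
```

View pics/w8.png

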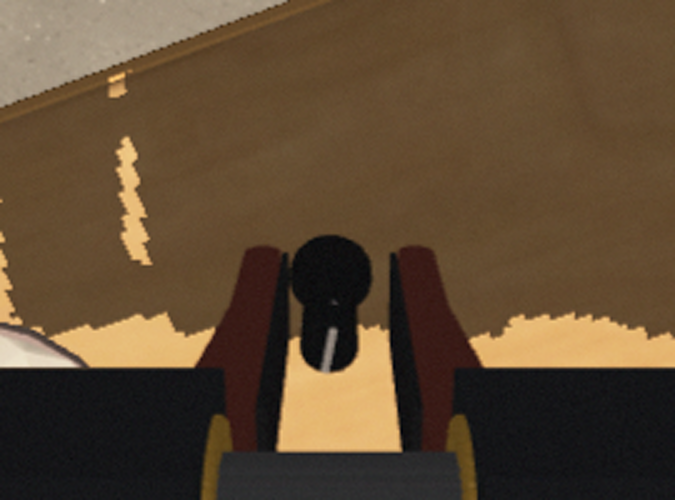

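The jaws are still closing evenly round the stem (stem at (330,330) in the crop). A few more rows.

{"op": "send_rows", "data": {"commands": [[[0,0,0],0,1],[[0,0,0],0,1],[[0,0,0],0,1],[[0,0,0],0,1]]}}

```text
t: 26.98
tool_pos: [0.4261, -0.1136, 0.0269]
tcp_rot: [[-0.94, 0.342, -0.0], [0.342, 0.94, 0.0], [0.0, 0.0, -1.0]]
contact_force: [-0.2, 0.5, -1.5]
width: 0.0108
```

```bash
python3 - <<'E'
from h import *
d=snap('wrist');s=sense();t=s['tool_pos'];R=s['tcp_rot'];print(t,s['width'],s['contact_force'])
g=d['pixels'].max(2);u,v=proj(d,t+R@np.array([-.006,0,-.013]));print(u,v)
# stem top: cast dark blob between pads, lowest rows (top of stem) 
for r in range(int(v)-25,int(v)+15,2):
    row=g[r,225:285];print(r,''.join('#' if x<25 else ('+' if x<60 else '.') for x in row))
C=cloud(d);Z=C[...,2]
v0=int(v);print(np.round(Z[v0-10:v0+10:2,250:258]*1000).astype(int))
E
```

```text
[ 0.42604696 -0.11363476  0.02686464] 0.011657719296052941 [0.24575355 0.64627243 0.18180984]
254.73999203385884 271.6619700777818
246 +++++.++++++++++############################++++++++++++++++
248 ++++++++++++++++#############################+++++++++++++++
250 +++++++.++++++++################+############+++++++++++++++
252 ++++++++++++++++#################+###########++++++++++++++.
254 ++++++++++++++++##############################++++++++++++++
256 +++++.+++++++++###############################++++++++++++++
258 ++++++++++++.++###############################++++++++++++++
260 +++++++++++++++###############################++++++++++++++
262 +++++++++++++++###############.....###########++++++++++++++
264 ++.++++++++++++###############....+############+++++++++++++
266 ++++++++++++++###############+....#############+++++++++++++
268 ++++++++++++++###############....+#############+++++++++++++
270 ++++++++++++++##############+....##############+++++++++++++
272 +++++++++.++++#####++#######.....##############+++++++++++++
274 ++++++++++++++#####..+######....+######+..#####+++++++++++++
276 +++++++++++++######.....+##+....#####+....######++++++++++++
278 ###++++++++++######............++.........######++++++++++#+
280 +##++++++++++#####+.......................+#####++++++++++##
282 ###++++++++++#####+.......................+#####++++++++++##
284 ###++++++++++#####+........................#####++++++++++##
[[40 39 40 41 40 39 40 40]
 [41 40 40 39 40 40 40 41]
 [40 40 40 41 39 40 40 41]
 [41 41 41 41 40 41 40 40]
 [40 40 39 40 40 41 41 40]
 [40 40 39 41 40 40 40 40]
 [40 40 41 40 41 41 40 41]
 [39 41 40 40 41 42 39 40]
 [39 40 41 41 40 40 41 40]
 [ 0  0 -1 41 41 40 40 39]]
```

```bash
python3 - <<'E'
from h import *
d=dict(np.load('wrist.npz')) if 0 else snap('wrist');s=sense();t=s['tool_pos'];R=s['tcp_rot']
print('edge in tool',R.T@(ray(d,254.5,278,.0402)-t))
C=cloud(d);L=(C-t)@R
m=(abs(L[...,1])<.005)&(L[...,0]>-.03)&(L[...,0]<.01)&(C[...,2]>.037)&(C[...,2]<.044)
q=L[m];print(len(q),np.percentile(q[:,0],[1,5,50,95,99]).round(4))
E
```

```text
edge in tool [-0.00941001 -0.00013759 -0.01334297]
393 [-0.0101 -0.0091 -0.0038  0.0006  0.0013]
```

{"op": "send_rows", "data": {"commands": [[[0,0,-0.03],0,1],[[0,0,-0.05],0,1],[[0,0,-0.05],0,1],[[0.03,0.0225,-0.02],0,1],[[0.0294,0.0226,0],0,1],[[0.0136,0.0428,0],0,1],[[0.0136,0.0428,0],0,1],[[0.0136,0.0428,0],0,1],[[0.0136,0.0428,0],0,1],[[0.0136,0.0428,0],0,1],[[0.0136,0.0428,0],0,1],[[0.0136,0.0428,0],0,1],[[0,0,0],0,1]]}}

```text
t: 28.7
tool_pos: [0.3988, 0.2656, 0.1769]
tcp_rot: [[-0.941, 0.339, 0.001], [0.339, 0.941, 0.001], [-0.0, 0.001, -1.0]]
contact_force: [-0.1, 0.5, -0.5]
width: 0.0112
```

{"op": "send_rows", "data": {"commands": [[[0,0,0],10,1],[[0,0,0],10,1],[[0,0,0],10,1],[[0,0,0],10,1],[[0,0,0],10,1],[[0,0,0],10,1],[[0,0,0],10,1],[[0.001,0.042,0],0,1],[[0.001,0.042,0],0,1],[[0.001,0.042,0],0,1],[[0.001,0.042,0],0,1],[[0,0.041,0],0,1],[[0,0,0.04],0,1],[[0,0,0.03],0,1],[[0,0,0.015],0,1],[[0,0,0],0,1],[[0,0,0],0,1],[[0,0,0],0,1]]}}

```text
t: 30.95
tool_pos: [0.6084, 0.2675, 0.0933]
tcp_rot: [[-0.0, 1.0, 0.002], [1.0, 0.0, 0.001], [0.001, 0.002, -1.0]]
contact_force: [-0.7, 0.0, -0.3]
width: 0.0112
```

```bash
python3 - <<'E'
from h import *
d=snap('wrist');s=sense();t=s['tool_pos'];R=s['tcp_rot'];print(t,R.round(4).tolist(),s['width'],s['contact_force'])
save(d,'w9',(120,130,390,330),2.5)
print('hub',fit(d,(.607,.264),.035,.0505,.058));print('plate',fit(d,(.607,.264),.06,.040,.048))
E
```

```text
[0.60829313 0.26747329 0.09317582] [[-0.0002, 1.0, 0.0018], [1.0, 0.0002, 0.0007], [0.0007, 0.0018, -1.0]] 0.01108696929970794 [ 0.7544771   0.22000338 -0.67211115]
hub ((array([0.6078, 0.265 , 0.0232]), array([0.6078, 0.265 , 0.0229]), 25), np.float64(0.0539), 1711)
plate ((array([0.6078, 0.2648, 0.0457]), array([0.6078, 0.2646, 0.0452]), 44), np.float64(0.0441), 7652)
```

View pics/w9.png

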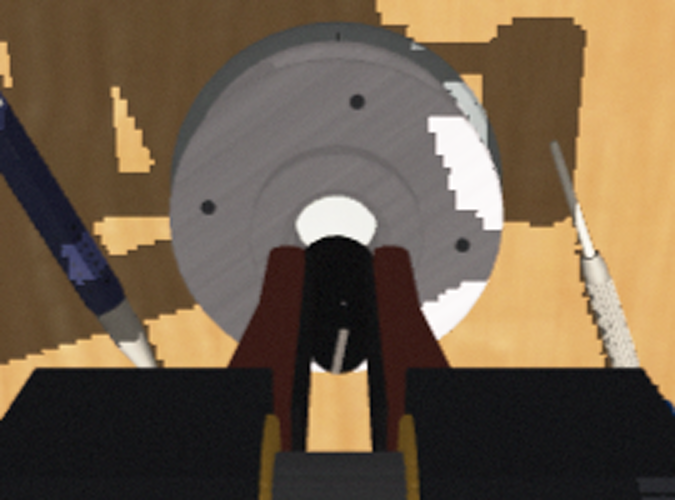

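The block hangs over the bore with the lens seen through it at (337,220), and the hub is concentric to within about 1 mm. I'll correct by 1 mm and lower in stages.

{"op": "send_rows", "data": {"commands": [[[0.001,-0.0003,0.004],0,1],[[0,0,0.004],0,1],[[0,0,0.004],0,1],[[0,0,0.003],0,1],[[0,0,0.003],0,1],[[0,0,0],0,1]]}}

```text
t: 31.75
tool_pos: [0.6073, 0.2682, 0.0736]
tcp_rot: [[-0.0, 1.0, -0.0], [1.0, 0.0, -0.0], [-0.0, -0.0, -1.0]]
contact_force: [1.1, -0.3, -0.3]
width: 0.0111
```

{"op": "send_rows", "data": {"commands": [[[0,0,0.004],0,1],[[0,0,0.003],0,1],[[0,0,0.002],0,1],[[0,0,0.001],0,1],[[0,0,0.001],0,1],[[0,0,0],0,1],[[0,0,0],0,1]]}}

```text
t: 32.62
tool_pos: [0.6073, 0.2682, 0.0629]
tcp_rot: [[-0.0, 1.0, -0.0], [1.0, 0.0, -0.0], [-0.0, -0.0, -1.0]]
contact_force: [0.5, 0.6, -0.8]
width: 0.0109
```

{"op": "send_rows", "data": {"commands": [[[0,0,0.001],0,1],[[0,0,0.001],0,1],[[0,0,0.0007],0,1],[[0,0,0],0,1],[[0,0,0],0,1]]}}

```text
t: 33.25
tool_pos: [0.6073, 0.2681, 0.0602]
tcp_rot: [[-0.0, 1.0, -0.0], [1.0, 0.0, -0.0], [-0.0, -0.0, -1.0]]
contact_force: [-0.2, -0.5, 1.2]
width: 0.0113
```

{"op": "send_rows", "data": {"commands": [[[0,0,0.0007],0,1],[[0,0,0],0,1],[[0,0,0],0,1]]}}

```text
t: 33.62
tool_pos: [0.6075, 0.2683, 0.06]
tcp_rot: [[-0.0, 1.0, 0.0], [1.0, 0.0, 0.0], [0.0, 0.0, -1.0]]
contact_force: [-2.2, -0.5, 4.8]
width: 0.0115
```

Contact at 4.8 N shows the foot is on the lens. Now release, lift and check.

{"op": "send_rows", "data": {"commands": [[[0,0,0],0,0.7],[[0,0,0],0,0.5],[[0,0,0],0,0.2],[[0,0,0],0,0],[[0,0,0],0,0],[[0,0,-0.01],0,0],[[0,0,-0.03],0,0],[[0,0,-0.05],0,0],[[0,0,-0.05],0,0],[[0,0,0],0,0],[[0,0,0],0,0]]}}

```text
t: 35.0
tool_pos: [0.607, 0.268, 0.1996]
tcp_rot: [[-0.0, 1.0, 0.0], [1.0, 0.0, -0.0], [-0.0, 0.0, -1.0]]
contact_force: [0.4, 0.4, -0.4]
width: 0.0878
```

```bash
python3 - <<'E'
from h import *
d=snap('wrist');s=sense();t=s['tool_pos'];R=s['tcp_rot'];print(t,s['width'])
a=fit(d,(.607,.264),.02,.068,.085);print('stem top',a, R.T@(np.array([*a[0][1][:2],.074])-t))
print('hub',fit(d,(.607,.264),.035,.0505,.058));print('weight',fit(d,(.4195,.307),.04,.034,.06))
save(d,'w10',(90,100,420,340),2.2)
E
```

```text
[0.60652348 0.26784713 0.19855844] 0.08743517329611265
stem top ((array([0.6065, 0.2623, 0.0063]), array([0.6068, 0.2621, 0.0061]), 12), np.float64(0.0731), 143) [-0.00565776  0.00047718  0.12456192]
hub ((array([0.6077, 0.2633, 0.0233]), array([0.6077, 0.2633, 0.023 ]), 26), np.float64(0.0538), 1330)
weight ((array([0.4211, 0.3055, 0.0261]), array([0.4212, 0.3052, 0.0255]), 33), np.float64(0.0395), 2214)
```

View pics/w10.png

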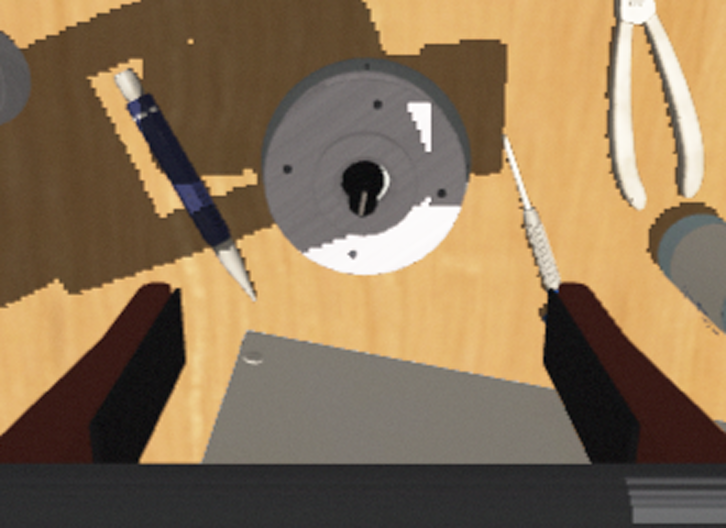

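The crop shows the block upright in the bore, with the stem top at (363,200). It's 73 mm high against 74 expected, and centred within 1.5 mm of the hub. Now the weight.

{"op": "send_rows", "data": {"commands": [[[0.0074,-0.0372,0],0,0],[[0.0074,-0.0372,0],0,0],[[0.0074,-0.0372,0],0,0],[[0.0074,-0.0372,0],0,0],[[0.0074,-0.0372,0],0,0],[[0,0,0],0,0],[[0,0,0],0,0],[[0,0,0],0,0]]}}

```text
t: 36.05
tool_pos: [0.4221, 0.305, 0.1991]
tcp_rot: [[0.001, 1.0, -0.0], [1.0, -0.001, -0.0], [-0.0, -0.0, -1.0]]
contact_force: [0.3, -0.2, -0.3]
width: 0.0876
```

```bash
python3 - <<'E'
from h import *
d=snap('wrist');s=sense();t=s['tool_pos'];R=s['tcp_rot'];print(t,s['width'])
a=fit(d,(.42,.3055),.04,.034,.06);print('weight',a, R.T@(np.array([*a[0][1][:2],.04])-t))
E
```

```text
[0.42216487 0.30495486 0.1991382 ] 0.08774761443725908
weight ((array([0.4193, 0.3052, 0.0253]), array([0.4196, 0.3052, 0.025 ]), 31), np.float64(0.0396), 1944) [ 0.00027399 -0.00254299  0.15913851]
```

{"op": "send_rows", "data": {"commands": [[[0,-0.0017,0.05],0,0],[[0,0,0.05],0,0],[[0,0,0.05],0,0],[[0,0,0.025],0,0],[[0,0,0.012],0,0],[[0,0,0],0,0.4],[[0,0,0],0,0.8],[[0,0,0],0,1],[[0,0,0],0,1],[[0,0,0],0,1],[[0,0,0],0,1]], "grip_force": 40}}

```text
t: 37.48
tool_pos: [0.4199, 0.3054, 0.0131]
tcp_rot: [[-0.0, 1.0, 0.001], [1.0, 0.0, 0.001], [0.001, 0.001, -1.0]]
contact_force: [-0.6, -0.3, 6.0]
width: 0.0492
```

{"op": "send_rows", "data": {"commands": [[[0,0,-0.02],0,1],[[0,0,-0.04],0,1],[[0,0,-0.04],0,1],[[0,0,0],0,1],[[-0.0086,0.0375,0],0,1],[[-0.0086,0.0375,0],0,1],[[-0.0086,0.0375,0],0,1],[[-0.0086,0.0375,0],0,1],[[-0.0086,0.0375,0],0,1],[[0,0,0],0,1],[[0,0,0],0,1],[[0,0,0.01],0,1],[[0,0,0],0,1],[[0,0,0],0,1]]}}

```text
t: 39.22
tool_pos: [0.6066, 0.2624, 0.1023]
tcp_rot: [[-0.001, 1.0, -0.0], [1.0, 0.001, -0.0], [-0.0, -0.0, -1.0]]
contact_force: [0.2, 0.4, -2.5]
width: 0.0492
```

```bash
python3 - <<'E'
from h import *
d=snap('wrist');s=sense();t=s['tool_pos'];R=s['tcp_rot'];print(t,R.round(4).tolist(),s['width'],s['contact_force'])
print('weight',fit(d,t[:2],.04,t[2]+.02,t[2]+.034));
print('hub',fit(d,(.607,.264),.06,.040,.058))
save(d,'w11',s=1.2);b=snap('side');save(b,'s11',(170,170,300,268),6)
E
```

```text
[0.60695362 0.26243926 0.10259173] [[-0.0006, 1.0, 0.0002], [1.0, 0.0006, 0.0], [0.0, 0.0002, -1.0]] 0.04982178867950851 [-0.11897483  0.14146065 -3.14632146]
weight ((array([0.6062, 0.2702, 0.0358]), array([0.6069, 0.2636, 0.0305]), 21), np.float64(0.1288), 9108)
hub ((array([0.6073, 0.2641, 0.0454]), array([0.6071, 0.2656, 0.0441]), 38), np.float64(0.0442), 7106)
```

View pics/s11.png

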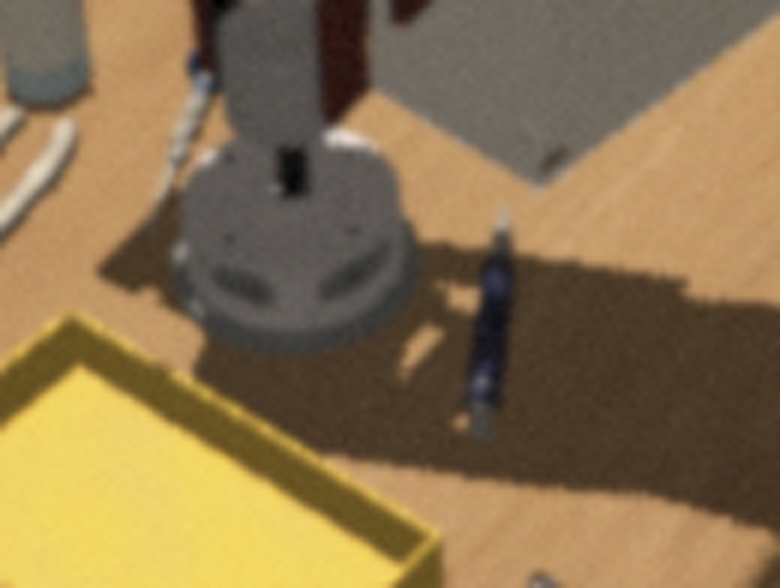

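```bash
python3 - <<'E'
from h import *
d=dict(np.load('side.npz'))
for n,p in dict(stemtop=(.6072,.2623,.074),stembase=(.6072,.2623,.054),wbot=(.607,.2624,.0895),wmid=(.607,.2624,.109),hubc=(.608,.264,.054)).items():
    q=proj(d,p);print(n,q.round(1),((q-[170,170])*6).round(0))
C=cloud(d)
def f(zl,zh,R):
    m=(np.hypot(C[...,0]-.607,C[...,1]-.263)<R)&(C[...,2]>zl)&(C[...,2]<zh);return C[m]
P=f(.056,.072,.014);print('stem',len(P),P.mean(0),P.min(0),P.max(0))
W=f(.092,.125,.034);print('weight',len(W),W.mean(0))
from scipy.optimize import least_squares
for Q,r in((P,.006),(W,.025)):
    print(least_squares(lambda c:np.hypot(Q[:,0]-c[0],Q[:,1]-c[1])-r,[.607,.263],loss='soft_l1',f_scale=.001).x.round(4))
E
```

```text
stemtop [218.  192.6] [288. 135.]
stembase [218.5 198.8] [291. 173.]
wbot [217.6 187.7] [286. 106.]
wmid [217.1 181.4] [283.  68.]
hubc [217.8 199.1] [287. 174.]
stem 26 [0.60479259 0.26533995 0.06352084] [0.59571912 0.25500798 0.05611789] [0.61123316 0.26857467 0.0717937 ]
weight 243 [0.59769346 0.27891966 0.1101031 ]
[0.607  0.2612]
[0.6071 0.2623]
```

The image alone can't settle the alignment, because a finger hides the weight's right flank. Cylinder fits to the side view's depth give weight (0.6071, 0.2623) and stem (0.6070, 0.2612), about 1 mm apart and well inside the chamfer. I'll lower in stages.

{"op": "send_rows", "data": {"commands": [[[-0.0005,0.0002,0.006],0,1],[[0,0,0.005],0,1],[[0,0,0.004],0,1],[[0,0,0.003],0,1],[[0,0,0.002],0,1],[[0,0,0],0,1],[[0,0,0],0,1]]}}

```text
t: 40.2
tool_pos: [0.6074, 0.2617, 0.0826]
tcp_rot: [[-0.0, 1.0, 0.0], [1.0, 0.0, 0.0], [0.0, 0.0, -1.0]]
contact_force: [0.5, 0.8, -2.4]
width: 0.0491
```

{"op": "send_rows", "data": {"commands": [[[0,0,0.003],0,1],[[0,0,0.003],0,1],[[0,0,0.002],0,1],[[0,0,0.001],0,1],[[0,0,0.0005],0,1],[[0,0,0],0,1],[[0,0,0],0,1]]}}

```text
t: 41.08
tool_pos: [0.6074, 0.2617, 0.0731]
tcp_rot: [[-0.0, 1.0, 0.0], [1.0, 0.0, 0.0], [0.0, 0.0, -1.0]]
contact_force: [0.8, 0.2, -2.9]
width: 0.0495
```

{"op": "send_rows", "data": {"commands": [[[0,0,0.0007],0,1],[[0,0,0.0007],0,1],[[0,0,0],0,1],[[0,0,0],0,1]]}}

```text
t: 41.58
tool_pos: [0.608, 0.262, 0.0725]
tcp_rot: [[-0.0, 1.0, 0.002], [1.0, 0.0, 0.001], [0.001, 0.002, -1.0]]
contact_force: [-0.8, -0.5, 5.7]
width: 0.0499
```

Contact: the force went from −3 N to +5.7 N, with the tool at 72.5 mm against 73 predicted. Now release, withdraw upward and check.

{"op": "send_rows", "data": {"commands": [[[0,0,-0.0003],0,0.8],[[0,0,0],0,0.5],[[0,0,0],0,0.2],[[0,0,0],0,0],[[0,0,0],0,0],[[0,0,-0.01],0,0],[[0,0,-0.03],0,0],[[0,0,-0.05],0,0],[[0,0,-0.05],0,0],[[0.03,0,0],0,0],[[0,0,0],0,0],[[0,0,0],0,0]]}}

```text
t: 43.08
tool_pos: [0.6068, 0.2912, 0.2115]
tcp_rot: [[-0.001, 1.0, -0.001], [1.0, 0.001, -0.001], [-0.001, -0.001, -1.0]]
contact_force: [-0.8, -0.7, -0.9]
width: 0.0878
```

```bash
python3 - <<'E'
from h import *
d=snap('wrist');s=sense();t=s['tool_pos'];print(t,s['width'],s['contact_force'])
print('weight',fit(d,(.607,.263),.04,.09,.11));print('plate',fit(d,(.607,.264),.06,.040,.048))
C=cloud(d)
for r,zl,zh in((.024,.09,.11),(.044,.040,.048)):
    P=C[(np.hypot(C[...,0]-.607,C[...,1]-.263)<r)&(C[...,2]>zl)&(C[...,2]<zh)]
    c=np.linalg.lstsq(np.c_[P[:,:2]-[.607,.263],np.ones(len(P))],P[:,2],rcond=None)[0];print('slope',np.degrees(c[:2]).round(2),c[2].round(4))
b=snap('side');w=d['pixels'][100:340,90:420];q=b['pixels'][160:256,155:287]
cv2.imwrite('pics/f.png',np.hstack([cv2.resize(w,(400,291)),cv2.resize(q,(400,291),interpolation=2)])[...,::-1])
E
```

```text
[0.60683181 0.29091792 0.21127768] 0.08789631864969702 [-0.01883641  0.25560088 -0.70324896]
weight ((array([0.6081, 0.2622, 0.0259]), array([0.6079, 0.2621, 0.0253]), 32), np.float64(0.0991), 2423)
plate ((array([0.6079, 0.2635, 0.0456]), array([0.6079, 0.2635, 0.0453]), 34), np.float64(0.0441), 3000)
slope [-0.26 -0.88] 0.099
slope [0.01 0.02] 0.0441
```

View pics/f.png

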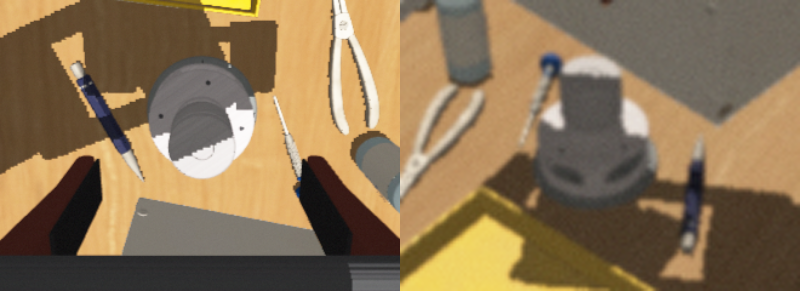

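```bash
python3 -c "
from cell import job_done,sense
print(job_done());print(sense()['t'])"
```

```text
the job is handed in; nothing more can be done
None
the job is handed in; nothing more can be done
```

The lens is blocked on the stand, done in the order asked, and I handed the job in at about 43 s of the 117 s allowed. I released each part before fetching the next. The wide block and the wide-bore cap were not touched.

| Part | Last check | Expected |
|---|---|---|
| Lens | Seat contact felt at 4 N; concentric with the seat and clear of the pins | flat on seat |
| Cap | Plate 44.1 mm high, level within 0.1° | 44 mm |
| Mini block | Stem top 73 mm, upright, 1–1.5 mm off the hub axis | 74 mm |
| Press weight | Top 99 mm, about 1.3 mm off the cap's axis | 100 mm |

- **Weight tilt:** the depth data gives the weight a slope of about 0.9°. That is small enough to be play in its socket or measurement noise.
- **Camera offsets:** the wrist camera read about 1 mm off the gripper's centre across the jaws, and the top view about 4 mm off the side view in y. I placed parts by relative measurements so these offsets cancelled.
- **Robot:** the final view shows the gripper open and clear of the stack.

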